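Load the sampler tray with the row of sample bottles, in order

ROBOT

A 6-joint arm with a two-finger parallel gripper is mounted at the origin on the work surface. World frame = base frame: x ahead of the robot, y to its left, z up, the work surface at z = 0. Lengths are in mm, angles in rad, forces in N, time in s.
With the tool pointing down it reaches from about 400 to 925 mm from the base axis. Payload 12.5 kg.
Tool frame: the origin (TCP) lies midway between the tips of the shut fingers; the grasp point (between the pads) lies env.grasp_offset behind it (env.grasp_offset is the distance from the TCP to the grasp point, in mm); x points along the fingers, y is the direction in which the jaws open and shut, and the axes are right-handed (so a half turn about x gives the same grasp; the last joint's range is limited). The gripper opens to 95 mm and grips with 3 to 60 N. Pads are 20 mm wide; open, the fingers measure 119 mm over their backs; the gripper's body (75 mm by 180 mm) begins 59 mm behind the grasp point.
Start: joints at [-1.313, 0.491, 1.559, -0, 1.092, -0.106], TCP at [222.416, -584.104, 214.661] pointing down, gripper open.
Joint ranges: [-3.1, 3.1], [-0.84, 2.19], [0.05, 2.79], [-1.13, 4.28], [0.06, 2.93], [-2.69, 2.69]. Speed limits (rad/s): [2.22, 2.22, 2.79, 3.14, 3.14, 3.14].

INTERFACE

Orientations are given as [roll, pitch, yaw] about the fixed x, y, z axes, in that order (R = Rz(yaw) Ry(pitch) Rx(roll)).
In Python, from cell import env gives the robot as it stands.
- The arm moves only by the tool apply_moves, never from a script. Its arguments are lists of equal length, an entry for each row: "offset": the shift along the world's x, y, z in units of 25 mm (1.0 is 25 mm), a list of three; "yaw": the turn about the world's z in units of 6 degrees (1.0 is 6 degrees); "jaw": the closure, from -1 (fully open) to 1 (shut), so that 0 is half open. A call has 1 to 20 rows; each row is the pose to reach, as a shift and turn from the pose measured when the call began; what a row does not reach only later rows make up. A row lasts 1/8 s, in which the tool goes at most 62.5 mm and 10.7 degrees, less where a joint would pass 70% of its speed; a pose out of reach is approached as far as the arm can. A call with a gripper value outside its range is refused whole. The fingers move at their own pace and stop on an object; the grip force is fixed at half the most. Time passes only in rows, so rows that repeat a pose let the fingers close. It gives the time, the measured TCP pose, the force and the opening at its end, in the units of the state.
- env.state(): the state, without advancing time (a new reading comes with each control period).
- env.read_camera(name): name is "scene" or "top" or "wrist"; returns a dict with "frame" (400x640x3 uint8, red, green, blue), "fx", "fy", "cx", "cy" (pixels), "distortion" ([k1, k2, p1, p2, k3] as OpenCV has them; the pictures are not rectified), "xyz" and "rotation" of the camera in the world; the wrist camera has in their place "hand_eye" (4x4, takes a point from camera to tool coordinates, whose origin is the TCP and whose axes are the tool frame's). Camera axes: x right, y down, z forward; pixel columns grow to the right and rows downward; lengths in mm; the calibration is good to about 2 mm. A picture is of the moment at which its call begins: read the wrist's pose just before it. There is no depth.
- env.job_done(): hands the job in, once; it reports no verdict.
The state is a dict: "t": time; "joints": joint angles; "qvel": joint speeds; "tau": joint torques, N m; "eef_pos": TCP position; "tcp_rot": TCP orientation; "ft_force": force on the tool from outside, world axes, zero at the start; "moment": the same for the moment, N m; "opening": opening from 0.0 (shut) to 1.0 (fully open).
Only numpy, scipy, OpenCV 4.12 (cv2) and the standard library are available. Lean on these libraries where they do the work, as an engineer would, in place of code of your own. Each camera call takes 0.05 s, during which the arm holds its last target.

TASK

Move the four amber sample bottles with red, yellow, green and blue caps from the white bench rack into the metal sampler tray, keeping the order of the row: the bottle nearest the rack's black end goes into the place nearest the tray's black end, the next one beside it, and so on (the tray's fifth place, with the wash beaker, is not used). Keep the bottles upright, set each one down gently without dropping it, and leave all four standing on the floor of their places.

Things in the scene. Friction and masses are not known exactly. Their poses are not given: they have to be found in the camera images.
- red_bottle_centre (a point): amber glass sample bottle with a red screw cap and a paper label with a red band: 42 mm in diameter up to 70 mm above its foot, then a narrower neck; cap 33 mm in diameter; 100 mm tall in all, about 0.16 kg. The point is on its axis, half-way up (50 mm above the foot); z up along the axis. It stands loose in one of the bench rack's places.
- yellow_bottle_centre (a point): amber glass sample bottle with a yellow screw cap and a paper label with a yellow band: 42 mm in diameter up to 70 mm above its foot, then a narrower neck; cap 33 mm in diameter; 100 mm tall in all, about 0.16 kg. The point is on its axis, half-way up (50 mm above the foot); z up along the axis. It stands loose in one of the bench rack's places.
- green_bottle_centre (a point): amber glass sample bottle with a green screw cap and a paper label with a green band: 42 mm in diameter up to 70 mm above its foot, then a narrower neck; cap 33 mm in diameter; 100 mm tall in all, about 0.16 kg. The point is on its axis, half-way up (50 mm above the foot); z up along the axis. It stands loose in one of the bench rack's places.
- blue_bottle_centre (a point): amber glass sample bottle with a blue screw cap and a paper label with a blue band: 42 mm in diameter up to 70 mm above its foot, then a narrower neck; cap 33 mm in diameter; 100 mm tall in all, about 0.16 kg. The point is on its axis, half-way up (50 mm above the foot); z up along the axis. It stands loose in one of the bench rack's places.
- red_card: red label card with a white writing field, 26 x 44 x 2 mm, fixed flat on the bench rack's label ledge, 51 mm to the -x side (in the rack's frame) of the middle of the place where the red-capped bottle stands at the start. It stays there, and so goes on showing the original order. Origin: centre of its underside; axes as the bench rack's.
- yellow_card: yellow label card with a white writing field, 26 x 44 x 2 mm, fixed flat on the bench rack's label ledge, 51 mm to the -x side (in the rack's frame) of the middle of the place where the yellow-capped bottle stands at the start. It stays there, and so goes on showing the original order. Origin: centre of its underside; axes as the bench rack's.
- green_card: green label card with a white writing field, 26 x 44 x 2 mm, fixed flat on the bench rack's label ledge, 51 mm to the -x side (in the rack's frame) of the middle of the place where the green-capped bottle stands at the start. It stays there, and so goes on showing the original order. Origin: centre of its underside; axes as the bench rack's.
- blue_card: blue label card with a white writing field, 26 x 44 x 2 mm, fixed flat on the bench rack's label ledge, 51 mm to the -x side (in the rack's frame) of the middle of the place where the blue-capped bottle stands at the start. It stays there, and so goes on showing the original order. Origin: centre of its underside; axes as the bench rack's.
- bench_rack: white plastic bottle rack, four places, 292 x 68 mm plus an 18 mm high label ledge on its -x side, fixed. Square wells in a row along y, 64 mm apart, 60 x 60 mm clear, floor 4 mm and 4 mm walls 30 mm above the table; end blocks 40 mm tall. Origin: underside centre of the row, on the table. Black end block at +y; places one to four, counted from it, at y = +96, +32, -32, -96 mm, x = 0.
- sampler_tray: bare metal tray, five places, 356 x 88 mm, fixed. Square wells in a row along y, 64 mm apart, 60 x 60 mm clear, floor 4 mm and 4 mm walls 30 mm above the table; end blocks 40 mm tall. Origin: underside centre of the row, on the table. Black end block at -y; places one to four, counted from it, at y = -128, -64, 0, +64 mm, x = 0, empty; the fifth, y = +128, keeps a glass wash beaker 70 mm tall.
There are look-alikes about, which are no part of the job. What is shaped like the part that bears yellow_bottle_centre but purple is not meant.

How it is judged (in metres and radians):
At the end, for the whole second after the job is handed in: Each colour-capped bottle stands in the tray place of the same number (from the black end) as its own card on the bench rack: centre within 15 mm of the middle of the place along and across, foot on the floor (height within 6 mm), upright within 7 degrees, at rest (((y of red_card in the frame of bench_rack between 0.076 and 0.116 m and y of red_bottle_centre in the frame of sampler_tray between -0.143 and -0.113 m) or (y of red_card in the frame of bench_rack between 0.012 and 0.052 m and y of red_bottle_centre in the frame of sampler_tray between -0.079 and -0.049 m) or (y of red_card in the frame of bench_rack between -0.052 and -0.012 m and y of red_bottle_centre in the frame of sampler_tray between -0.015 and 0.015 m) or (y of red_card in the frame of bench_rack between -0.116 and -0.076 m and y of red_bottle_centre in the frame of sampler_tray between 0.049 and 0.079 m)) and x of red_bottle_centre in the frame of sampler_tray between -0.015 and 0.015 m and z of red_bottle_centre in the frame of sampler_tray between 0.048 and 0.06 m and angle between each of red_bottle_centre, yellow_bottle_centre, green_bottle_centre, blue_bottle_centre's own z axis and vertical below 0.12 rad and linear speed of each of red_bottle, yellow_bottle, green_bottle, blue_bottle below 0.03 m/s and ((y of yellow_card in the frame of bench_rack between 0.076 and 0.116 m and y of yellow_bottle_centre in the frame of sampler_tray between -0.143 and -0.113 m) or (y of yellow_card in the frame of bench_rack between 0.012 and 0.052 m and y of yellow_bottle_centre in the frame of sampler_tray between -0.079 and -0.049 m) or (y of yellow_card in the frame of bench_rack between -0.052 and -0.012 m and y of yellow_bottle_centre in the frame of sampler_tray between -0.015 and 0.015 m) or (y of yellow_card in the frame of bench_rack between -0.116 and -0.076 m and y of yellow_bottle_centre in the frame of sampler_tray between 0.049 and 0.079 m)) and x of yellow_bottle_centre in the frame of sampler_tray between -0.015 and 0.015 m and z of yellow_bottle_centre in the frame of sampler_tray between 0.048 and 0.06 m and ((y of green_card in the frame of bench_rack between 0.076 and 0.116 m and y of green_bottle_centre in the frame of sampler_tray between -0.143 and -0.113 m) or (y of green_card in the frame of bench_rack between 0.012 and 0.052 m and y of green_bottle_centre in the frame of sampler_tray between -0.079 and -0.049 m) or (y of green_card in the frame of bench_rack between -0.052 and -0.012 m and y of green_bottle_centre in the frame of sampler_tray between -0.015 and 0.015 m) or (y of green_card in the frame of bench_rack between -0.116 and -0.076 m and y of green_bottle_centre in the frame of sampler_tray between 0.049 and 0.079 m)) and x of green_bottle_centre in the frame of sampler_tray between -0.015 and 0.015 m and z of green_bottle_centre in the frame of sampler_tray between 0.048 and 0.06 m and ((y of blue_card in the frame of bench_rack between 0.076 and 0.116 m and y of blue_bottle_centre in the frame of sampler_tray between -0.143 and -0.113 m) or (y of blue_card in the frame of bench_rack between 0.012 and 0.052 m and y of blue_bottle_centre in the frame of sampler_tray between -0.079 and -0.049 m) or (y of blue_card in the frame of bench_rack between -0.052 and -0.012 m and y of blue_bottle_centre in the frame of sampler_tray between -0.015 and 0.015 m) or (y of blue_card in the frame of bench_rack between -0.116 and -0.076 m and y of blue_bottle_centre in the frame of sampler_tray between 0.049 and 0.079 m)) and x of blue_bottle_centre in the frame of sampler_tray between -0.015 and 0.015 m and z of blue_bottle_centre in the frame of sampler_tray between 0.048 and 0.06 m); the robot touches nothing.
It fails at once if a colour-capped bottle is tipped over (more than 45 degrees from upright) (angle between any of red_bottle_centre, yellow_bottle_centre, green_bottle_centre, blue_bottle_centre's own z axis and vertical above 0.785 rad).
It fails at once if a colour-capped bottle is dropped (falls freely faster than 0.75 m/s, about 3 cm of fall) ((linear speed of red_bottle above 0.75 m/s and contact force between the fingers and red_bottle below 0.1 N) or (linear speed of yellow_bottle above 0.75 m/s and contact force between the fingers and yellow_bottle below 0.1 N) or (linear speed of green_bottle above 0.75 m/s and contact force between the fingers and green_bottle below 0.1 N) or (linear speed of blue_bottle above 0.75 m/s and contact force between the fingers and blue_bottle below 0.1 N)).
It also fails if it takes over 93 s, if anything falls off the work surface, if the arm or the gripper's body presses on something with over 40 N, if the wrist force passes 120 N, or if a joint passes its speed limit or range.

## Working session

There is one attempt and no reset: what is moved stays moved. The work goes in short steps, Python scripts to look and compute and a tool call to move; the robot and the scene stay as the last step left them, time stands still between calls to the robot, and variables do not carry over. Pictures are saved under pics/ and viewed, and the job is handed in when it is done.

Besides the shell and the picture viewer there is one more tool, called after "Call:" by a JSON object that holds its "method" and its "body". apply_moves: Moves the arm, as the interface text tells. Its arguments: {"type":"object","properties":{"offset":{"type":"array"},"yaw":{"type":"array"},"jaw":{"type":"array"}},"required":["offset","yaw","jaw"]}

```bash
mkdir -p pics; ls; python3 - <<'E'
from cell import env
import cv2
print(env.state(), env.grasp_offset)
for n in ("scene","top","wrist"):
    c=env.read_camera(n); f=c.pop("frame"); cv2.imwrite(f"pics/{n}0.png",cv2.cvtColor(f,cv2.COLOR_RGB2BGR)); print(n,c)
E
```

```text
pics
{'t': 0.0, 'joints': array([-1.31262673e+00,  4.91563910e-01,  1.55949046e+00,  2.25735406e-05,
        1.09170120e+00, -1.05604788e-01]), 'qvel': array([ 3.89637095e-04, -8.99184118e-06,  9.80347891e-04,  5.80424893e-04,
       -2.23008479e-04,  1.40813795e-03]), 'tau': array([ 6.36612094e-05, -6.12653089e+01, -2.58186418e+01,  6.93809101e-02,
        4.82913991e-02, -1.11916006e-04]), 'eef_pos': array([ 222.33334261, -583.83458132,  214.04492687]), 'tcp_rot': array([-1.69361469,  1.56963324,  1.81174193]), 'ft_force': array([-0.26940793, -0.22499201, -0.37171234]), 'moment': array([ 0.01652295, -0.01760105,  0.04088094]), 'opening': 0.9992576084891577} 18.8
scene {'fx': 454.84602910395995, 'fy': 454.84602910395995, 'cx': 322.61412862974436, 'cy': 202.9081026626711, 'distortion': array([0.01887618, 0.        , 0.        , 0.        , 0.        ]), 'xyz': array([ 876.16890438, -411.9440835 ,  479.4734518 ]), 'rotation': array([-2.287827  ,  0.00240856,  0.6560855 ])}
top {'fx': 499.0752152028397, 'fy': 499.0752152028397, 'cx': 320.9236758125628, 'cy': 204.64214870291144, 'distortion': array([-0.00741571,  0.        ,  0.        ,  0.        ,  0.        ]), 'xyz': array([512.42383279, -26.54203519, 809.9309712 ]), 'rotation': array([-3.0457801 ,  0.04140637, -1.5971449 ])}
wrist {'fx': 328.3888888253088, 'fy': 328.3888888253088, 'cx': 318.3686888675172, 'cy': 196.52367152970217, 'distortion': array([-0.06026973,  0.        ,  0.        ,  0.        ,  0.        ]), 'hand_eye': array([[ 8.33324495e-04, -2.70781001e-01,  9.62640616e-01,
        -1.69884962e+02],
       [ 9.99999010e-01, -8.66199187e-04, -1.10931737e-03,
         3.05699856e-01],
       [ 1.13422058e-03,  9.62640587e-01,  2.70780011e-01,
        -7.64986945e+01],
       [ 0.00000000e+00,  0.00000000e+00,  0.00000000e+00,
         1.00000000e+00]])}
```

View pics/top0.png

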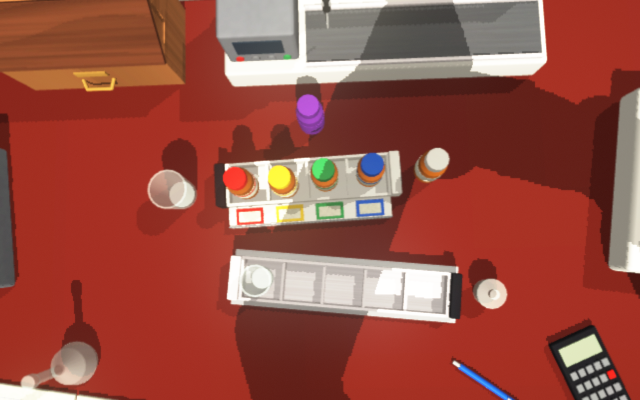

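View pics/scene0.png

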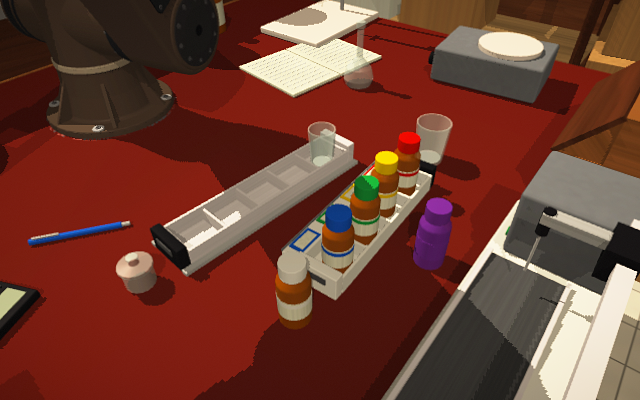

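View pics/wrist0.png

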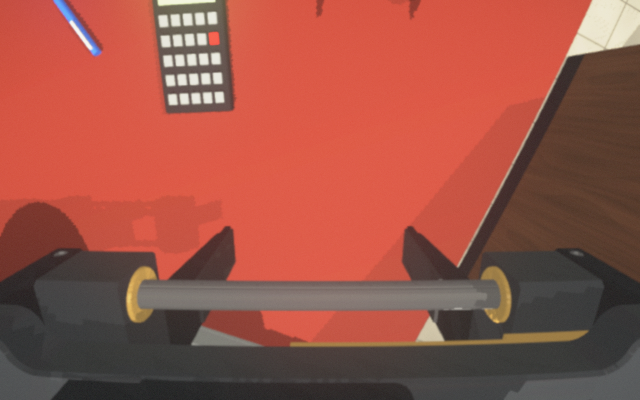

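The top view shows the rack's black end at left (215,185), with red, yellow, green and blue caps following to the right. The tray's black end is at right (456,296) and its beaker at left (257,280). Next I'll measure.

```bash
cat > h.py <<'E'
import numpy as np, cv2
from scipy.spatial.transform import Rotation as R
from cell import env
def cam(n):
    s=env.state(); c=env.read_camera(n)
    c['K']=np.array([[c['fx'],0,c['cx']],[0,c['fy'],c['cy']],[0,0,1.]])
    if n=='wrist':
        T=np.eye(4);T[:3,:3]=R.from_euler('xyz',s['tcp_rot']).as_matrix();T[:3,3]=s['eef_pos']
        T=T@c['hand_eye'];c['R']=T[:3,:3];c['p']=T[:3,3]
    else: c['R']=R.from_euler('xyz',c['rotation']).as_matrix();c['p']=c['xyz']
    return c
def ray(c,uv):
    u=cv2.undistortPoints(np.array(uv,float).reshape(-1,1,2),c['K'],c['distortion']).reshape(-1,2)
    return np.c_[u,np.ones(len(u))]@c['R'].T
def onz(c,uv,z):
    d=ray(c,uv); return c['p']+d*((z-c['p'][2])/d[:,2])[:,None]
def two(c1,a,c2,b):
    d1=ray(c1,[a])[0];d2=ray(c2,[b])[0]
    A=np.c_[d1,-d2];t=np.linalg.lstsq(A,c2['p']-c1['p'],rcond=None)[0]
    p=c1['p']+t[0]*d1;q=c2['p']+t[1]*d2; return (p+q)/2,np.linalg.norm(p-q)
HUE={'red':[(0,6),(174,180)],'yellow':[(24,34)],'green':[(50,75)],'blue':[(105,122)],'purple':[(130,160)]}
def blobs(c,col,roi,s=150,v=60,amin=60):
    x0,y0,x1,y1=roi; h=cv2.cvtColor(c['frame'],cv2.COLOR_RGB2HSV)
    m=np.zeros(h.shape[:2],np.uint8)
    for a,b in HUE[col]: m|=cv2.inRange(h,(a,s,v),(b,255,255))
    k=np.zeros_like(m);k[y0:y1,x0:x1]=m[y0:y1,x0:x1]
    k=cv2.morphologyEx(k,cv2.MORPH_OPEN,np.ones((3,3),np.uint8))
    n,l,st,ce=cv2.connectedComponentsWithStats(k)
    return sorted([(int(st[i,4]),*st[i,:4].tolist(),ce[i].round(1).tolist()) for i in range(1,n) if st[i,4]>=amin],reverse=True)[:4]
E
python3 - <<'E'
from h import *
t=cam('top');s=cam('scene')
for col in HUE:
    print(col,blobs(t,col,(215,80,400,200),v=90),blobs(s,col,(310,120,460,280),v=90))
f=cv2.cvtColor(t['frame'],cv2.COLOR_RGB2BGR)
cv2.imwrite('pics/c1.png',cv2.resize(f[140:340,205:475],None,fx=2.9,fy=2.9,interpolation=cv2.INTER_CUBIC))
M=R.from_euler('xyz',env.state()['tcp_rot']).as_matrix();print(M.round(3))
E
```

```text
red [(10914, 215, 80, 185, 84, [298.8, 123.8]), (450, 223, 167, 24, 23, [234.5, 178.2])] [(2642, 329, 120, 92, 46, [378.3, 136.6]), (506, 434, 172, 26, 33, [448.6, 186.4]), (442, 446, 217, 14, 43, [454.1, 239.5]), (439, 444, 120, 16, 39, [453.4, 141.2])]
yellow [(399, 269, 166, 21, 23, [278.9, 176.8])] [(230, 376, 151, 22, 13, [386.2, 157.3])]
green [(159, 313, 159, 13, 19, [318.6, 167.1])] [(475, 355, 176, 24, 25, [366.6, 187.3])]
blue [(377, 362, 153, 21, 23, [371.8, 164.0])] [(605, 326, 205, 26, 27, [338.2, 217.7])]
purple [(540, 298, 96, 25, 35, [309.7, 111.5])] [(997, 413, 198, 40, 64, [430.8, 222.5])]
[[-0.     0.356 -0.935]
 [ 0.    -0.935 -0.356]
 [-1.    -0.    -0.   ]]
```

View pics/c1.png

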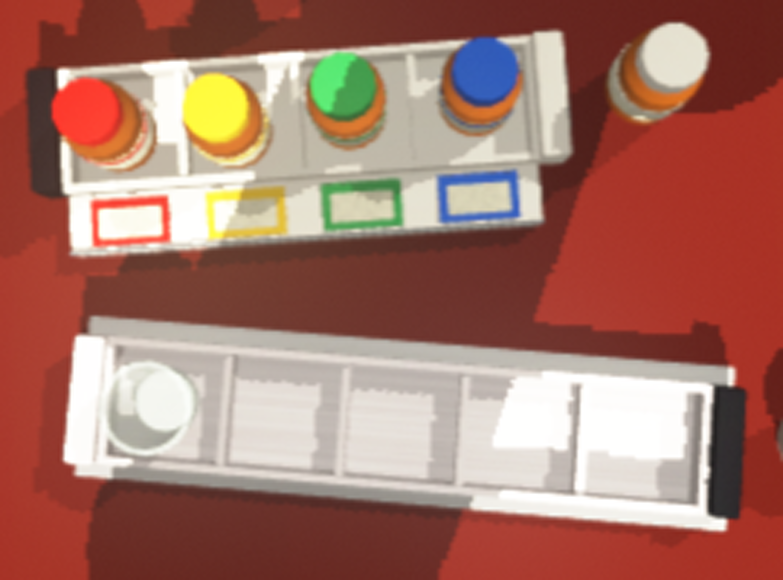

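Here the caps are at about (86,111), (216,106), (342,85) and (485,70) in the crop. The tray dividers and the black block are clear. I'll zoom on the tray for precise points.

```bash
python3 - <<'E'
from h import *
t=cam('top')
f=cv2.cvtColor(t['frame'],cv2.COLOR_RGB2BGR)
f=(255*(f/255.)**2).astype(np.uint8)
for n,(a,b) in {'l':(222,352),'r':(335,465)}.items():
    cv2.imwrite(f'pics/t{n}.png',cv2.resize(f[245:325,a:b],None,fx=6,fy=6,interpolation=cv2.INTER_CUBIC))
C=np.array([[86,111],[216,106],[342,85],[485,70]])/2.9+[205,140]
cap=onz(t,C,104);print(cap.round(1))
s=cam('scene')
for n,a,b in zip('rygb',C,[(408.5,140),(386.2,157),(366.6,183),(338.2,214)]):print(n,*two(t,a,s,b))
print(onz(t,[(309.7,108)],104))
E
```

```text
[[623.  124.2 104. ]
 [623.4  59.3 104. ]
 [631.8  -3.3 104. ]
 [636.9 -73.9 104. ]]
r [624.08175472 125.43660045  99.55229417] 0.9653417106824684
y [624.02318285  59.80593216 105.1870818 ] 2.0591079129552057
g [632.7408507   -2.76604626 102.15098996] 1.5818959244080457
b [637.99233803 -73.688794   100.87127077] 1.3513215464330601
[[722.39154301  13.4862641  104.        ]]
```

View pics/tl.png

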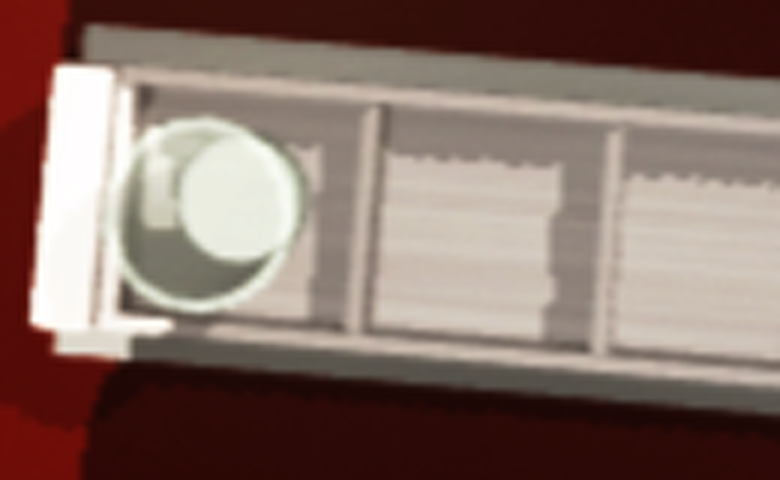

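View pics/tr.png

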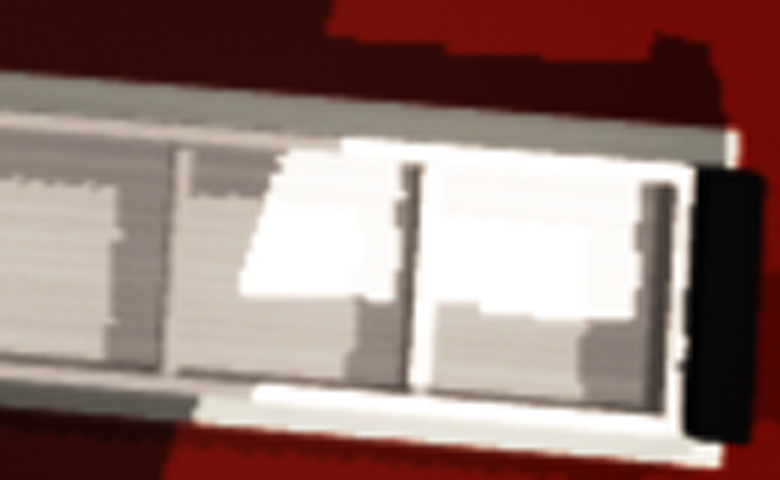

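The tray dividers' top strips, the black block and the white end block can all be read off these two crops. I'll fit the tray frame from those points and check the places' residuals.

```bash
python3 - <<'E'
from h import *
t=cam('top')
L=lambda p:np.array(p,float)/6+[222,245]-.4
Q=lambda p:np.array(p,float)/6+[335,245]-.4
obs=[(L((373,107)),30,96,30),(L((357,332)),-30,96,30),(L((616,130)),30,32,30),(L((600,352)),-30,32,30),
(Q((182,150)),30,-32,30),(Q((170,375)),-30,-32,30),(Q((425,168)),30,-96,30),(Q((421,390)),-30,-96,30),
(Q((724,306)),0,-170,40),(L((73,197)),0,170,40)]
W=np.array([onz(t,[o[0]],o[2+1])[0][:2] for o in obs]);P=np.array([o[1:3] for o in obs],float)
mw,mp=W.mean(0),P.mean(0);U,S,V=np.linalg.svd((P-mp).T@(W-mw))
Rt=V.T@np.diag([1,np.linalg.det(V.T@U.T)])@U.T;o=mw-Rt@mp
print('origin',o,'yaw deg',np.degrees(np.arctan2(Rt[1,0],Rt[0,0])));print((W-P@Rt.T-o).round(1))
for n,y in zip('rygb',(-128,-64,0,64)):print(n,(o+Rt@[0,y]).round(1))
# rack cards z=20
C=np.array([[131,220],[246,212],[361,203],[479,196]])/2.9+[205,140]
w=onz(t,C,20);print(w.round(1));d=w[0]-w[3];print('rack yaw',np.degrees(np.arctan2(-d[0],d[1])),np.linalg.norm(d))
E
```

```text
origin [460.6788276  -27.59461218] yaw deg -5.918667371249269
[[-0.9 -0.7]
 [ 1.2 -1.6]
 [-1.8 -0. ]
 [ 1.3 -0.6]
 [-1.9  0.9]
 [ 0.7 -0.3]
 [-1.5  2.5]
 [ 2.1 -0.3]
 [ 0.2  0.9]
 [ 0.5 -0.7]]
r [ 447.5 -154.9]
y [454.1 -91.3]
g [460.7 -27.6]
b [467.3  36.1]
[[574.7 117.7  20. ]
 [577.2  54.1  20. ]
 [580.3  -9.2  20. ]
 [582.2 -73.8  20. ]]
rack yaw 2.249017233459021 191.63066352872127
```

Tray origin is (461,-28) with yaw -5.9°, and residuals are about 2 mm. Moving above the red bottle at about (624,125).

Call:
{"method": "apply_moves", "body": {"offset": [[1,1.8,0],[2,3.6,0],[3,5.4,0],[4,7.1,0],[5,8.9,0],[6,10.7,0],[7,12.4,-0.5],[8,14.2,-1],[9,16,-1.5],[10,17.7,-2],[11,19.5,-2.2],[12,21.3,-2.2],[13,23,-2.2],[14,24.8,-2.2],[15,26.5,-2.2],[16.07,28.34,-2.2],[16.07,28.34,-2.2],[16.07,28.34,-2.2],[16.07,28.34,-2.2],[16.07,28.34,-2.2]], "yaw": [0.7,1.4,2.1,2.8,3.5,4.2,4.9,5.6,6.3,7,7.7,8.4,9.1,9.8,10.5,11.5,11.5,11.5,11.5,11.5], "jaw": [-1,-1,-1,-1,-1,-1,-1,-1,-1,-1,-1,-1,-1,-1,-1,-1,-1,-1,-1,-1]}}

```text
t: 2.9
eef_pos: [624.0, 123.5, 159.8]
tcp_rot: [1.779, 1.571, 0.204]
ft_force: [0.3, -0.3, -0.5]
opening: 1.001
```

```bash
python3 - <<'E'
from h import *
print(R.from_euler('xyz',env.state()['tcp_rot']).as_matrix()[:,1])
for n in('wrist','scene'):
    c=cam(n);cv2.imwrite(f'pics/{n}1.png',cv2.cvtColor(c['frame'],cv2.COLOR_RGB2BGR))
E
```

```text
[ 9.99991367e-01 -4.15462268e-03  6.87832588e-05]
```

View pics/wrist1.png

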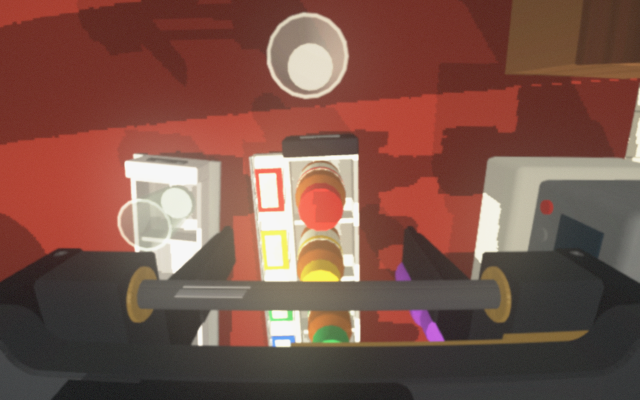

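View pics/scene1.png

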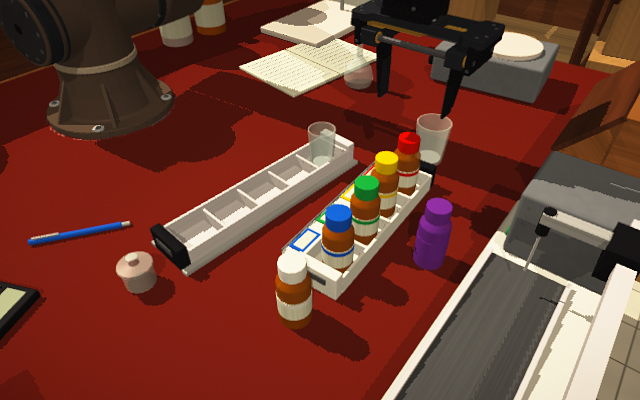

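The wrist view shows the red cap at (322,209), centred between the fingers, with the yellow cap at about (321,272). The scene view shows the gripper hovering above. Cross-checking the red cap.

```bash
python3 - <<'E'
from h import *
c=cam('wrist');print(onz(c,[(322,209)],104))
E
```

```text
[[626.87175991 127.23164264 104.        ]]
```

Call:
{"method": "apply_moves", "body": {"offset": [[0.04,0.08,-0.5],[0.04,0.08,-1],[0.04,0.08,-1.5],[0.04,0.08,-2],[0.04,0.08,-2.5],[0.04,0.08,-3],[0.04,0.08,-3.5],[0.04,0.08,-4],[0.04,0.08,-4.4],[0.04,0.08,-4.8],[0.04,0.08,-4.88],[0.04,0.08,-4.88],[0.04,0.08,-4.88],[0.04,0.08,-4.88],[0.04,0.08,-4.88],[0.04,0.08,-4.88],[0.04,0.08,-4.88],[0.04,0.08,-4.88],[0.04,0.08,-4.88],[0.04,0.08,-4.88]], "yaw": [0,0,0,0,0,0,0,0,0,0,0,0,0,0,0,0,0,0,0,0], "jaw": [-1,-1,-1,-1,-1,-1,-1,-1,-1,-1,-1,-1,1,1,1,1,1,1,1,1]}}

```text
t: 5.55
eef_pos: [625.2, 125.9, 37.7]
tcp_rot: [1.856, 1.571, 0.282]
ft_force: [0.1, 0.1, 0.3]
opening: 0.436
```

Grip is good (0.436, about 41 mm). Lifting.

Call:
{"method": "apply_moves", "body": {"offset": [[0,0,0.2],[0,0,0.5],[0,0,1],[0,0,1.5],[0,0,2],[0,0,2.5],[0,0,3],[0,0,3.5],[0,0,4],[0,0,4.5],[0,0,4.9],[0,0,5],[0,0,5]], "yaw": [0,0,0,0,0,0,0,0,0,0,0,0,0], "jaw": [1,1,1,1,1,1,1,1,1,1,1,1,1]}}

```text
t: 7.18
eef_pos: [625.1, 125.9, 162.7]
tcp_rot: [2.28, 1.571, 0.706]
ft_force: [-0.5, -0.1, -2.7]
opening: 0.434
```

```bash
python3 - <<'E'
from h import *
c=cam('scene');cv2.imwrite(f'pics/s2.png',cv2.cvtColor(c['frame'],cv2.COLOR_RGB2BGR))
E
```

```text
(no output)
```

View pics/s2.png

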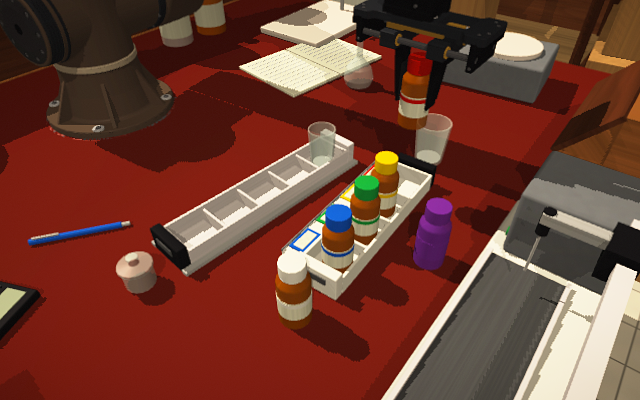

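The red bottle is held upright at (413,95), clear of the rack. Carrying it to tray place 1.

Call:
{"method": "apply_moves", "body": {"offset": [[-0.2,-0.3,0],[-0.6,-1,0],[-1.2,-1.9,0],[-1.8,-2.8,0],[-2.4,-3.8,0],[-3,-4.7,0],[-3.6,-5.7,0],[-4.2,-6.6,0],[-4.8,-7.6,0],[-5.4,-8.5,0],[-6,-9.5,0],[-6.5,-10.3,0],[-6.9,-10.9,0],[-7.1,-11.23,0],[-7.1,-11.23,0],[-7.1,-11.23,0],[-7.1,-11.23,0],[-7.1,-11.23,0]], "yaw": [0,0,0,0,0,0,0,0,0,0,0,0,0,0,0,0,0,0], "jaw": [1,1,1,1,1,1,1,1,1,1,1,1,1,1,1,1,1,1]}}

```text
t: 9.48
eef_pos: [447.7, -154.5, 162.4]
tcp_rot: [-1.532, 1.57, -3.106]
ft_force: [-0.2, 0.6, -3.0]
opening: 0.435
```

```bash
python3 - <<'E'
from h import *
c=cam('scene');cv2.imwrite(f'pics/s3.png',cv2.cvtColor(c['frame'],cv2.COLOR_RGB2BGR))
c=cam('wrist');cv2.imwrite(f'pics/w3.png',cv2.cvtColor(c['frame'],cv2.COLOR_RGB2BGR))
E
```

```text
(no output)
```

View pics/s3.png

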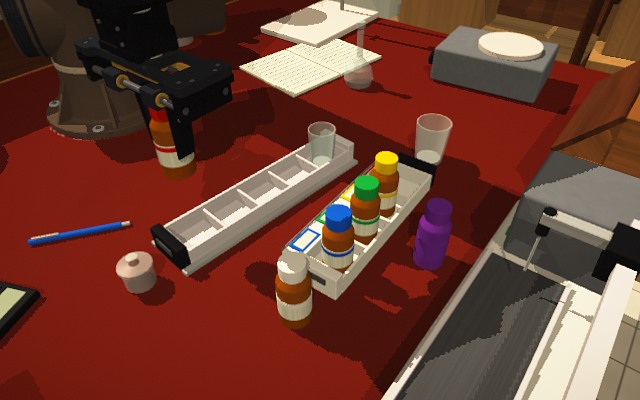

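View pics/w3.png

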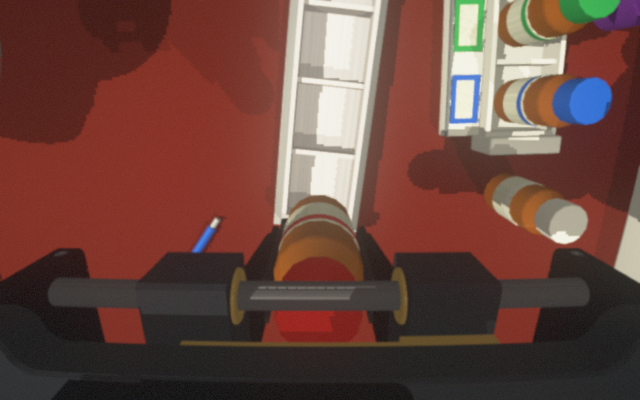

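Red is held level over the tray (scene (172,145)). The wrist view shows the tray dividers at (325,152), (332,82) and (340,5). I'll use them as an independent check of the tray pose.

```bash
python3 - <<'E'
from h import *
c=cam('wrist');w=onz(c,[(325,152),(332,82),(340,5)],30)[:,:2];print(w.round(1))
a=np.radians(-5.92);Rt=np.array([[np.cos(a),-np.sin(a)],[np.sin(a),np.cos(a)]])
print(((w-[460.7,-27.6])@Rt).round(1))
E
```

```text
[[ 453.9 -120.7]
 [ 460.   -59.1]
 [ 466.4    3.1]]
[[  2.9 -93.3]
 [  2.6 -31.4]
 [  2.5  31.2]]
```

The two views agree within 3 mm, so I'm lowering.

Call:
{"method": "apply_moves", "body": {"offset": [[0.05,0,-0.5],[0.05,0,-1],[0.05,0,-1.5],[0.05,0,-2],[0.05,0,-2.5],[0.05,0,-3],[0.05,0,-3.5],[0.05,0,-4],[0.05,0,-4.4],[0.05,0,-4.7],[0.05,0,-4.85],[0.05,0,-4.92],[0.05,0,-4.96],[0.05,0,-4.98],[0.05,0,-4.98],[0.05,0,-4.98]], "yaw": [0,0,0,0,0,0,0,0,0,0,0,0,0,0,0,0], "jaw": [1,1,1,1,1,1,1,1,1,1,1,1,1,1,1,1]}}

```text
t: 11.62
eef_pos: [448.9, -154.7, 38.0]
tcp_rot: [-1.318, 1.57, -2.892]
ft_force: [-0.1, -0.0, -2.0]
opening: 0.436
```

```bash
python3 - <<'E'
from h import *
c=cam('scene');cv2.imwrite(f'pics/s4.png',cv2.cvtColor(c['frame'],cv2.COLOR_RGB2BGR)[50:300,60:380])
E
```

```text
(no output)
```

View pics/s4.png

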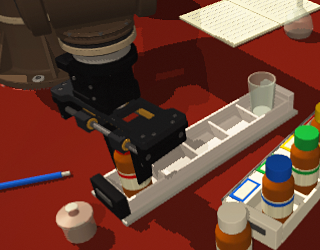

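Red is standing in place 1, and the force shows the first contact. Releasing, rising and going above yellow.

Call:
{"method": "apply_moves", "body": {"offset": [[0,0,0],[0,0,0],[0,0,0],[0,0,0],[0,0,0.4],[0,0,1],[0,0,2],[0,0,3],[0,0,4],[0,0,4.9],[0.7,0.8,4.9],[1.7,2,4.9],[2.9,3.5,4.9],[4.1,5,4.9],[5.3,6.5,4.9],[6.5,8,4.9],[7.04,8.61,4.9],[7.04,8.61,4.9],[7.04,8.61,4.9],[7.04,8.61,4.9]], "yaw": [0,0,0,0,0,0,0,0,0,0,0,0,0,0,0,0,0,0,0,0], "jaw": [-0.6,-0.6,-0.6,-0.6,-0.6,-0.6,-0.6,-0.6,-0.6,-0.6,-0.6,-0.6,-0.6,-0.6,-0.6,-0.6,-0.6,-0.6,-0.6,-0.6]}}

```text
t: 14.18
eef_pos: [624.4, 59.7, 160.8]
tcp_rot: [-1.087, 1.571, -2.662]
ft_force: [-0.1, 0.4, -0.4]
opening: 0.798
```

```bash
python3 - <<'E'
from h import *
print(R.from_euler('xyz',env.state()['tcp_rot']).as_matrix()[:,1])
c=cam('scene');cv2.imwrite(f'pics/s5.png',cv2.cvtColor(c['frame'],cv2.COLOR_RGB2BGR))
c=cam('wrist');cv2.imwrite(f'pics/w5.png',cv2.cvtColor(c['frame'],cv2.COLOR_RGB2BGR))
E
```

```text
[ 9.99991370e-01 -4.14643040e-03 -2.58450695e-04]
```

View pics/s5.png

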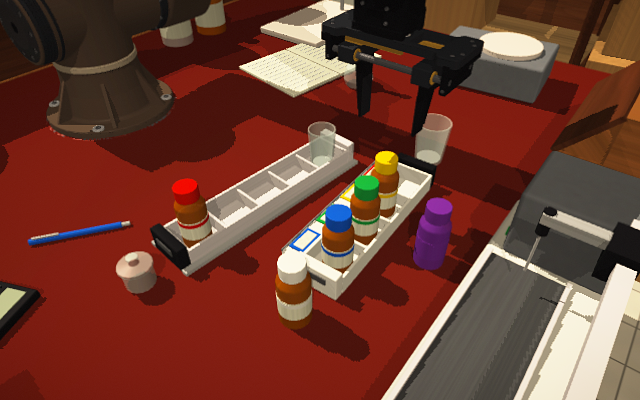

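View pics/w5.png

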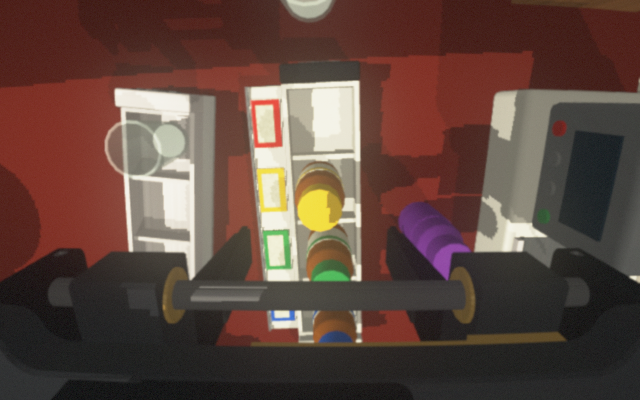

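Red stands upright in place 1 (scene (190,215)). The wrist view shows the yellow cap at (321,209), centred as before. Grasping yellow.

Call:
{"method": "apply_moves", "body": {"offset": [[0.03,0.06,-0.5],[0.03,0.06,-1],[0.03,0.06,-1.5],[0.03,0.06,-2],[0.03,0.06,-2.5],[0.03,0.06,-3],[0.03,0.06,-3.5],[0.03,0.06,-4],[0.03,0.06,-4.4],[0.03,0.06,-4.8],[0.03,0.06,-4.92],[0.03,0.06,-4.92],[0.03,0.06,-4.92],[0.03,0.06,-4.92],[0.03,0.06,-4.92],[0.03,0.06,-4.92],[0.03,0.06,-4.92],[0.03,0.06,-4.92],[0.03,0.06,-4.92],[0.03,0.06,-4.92]], "yaw": [0,0,0,0,0,0,0,0,0,0,0,0,0,0,0,0,0,0,0,0], "jaw": [-0.6,-0.6,-0.6,-0.6,-0.6,-0.6,-0.6,-0.6,-0.6,-0.6,-0.6,-0.6,1,1,1,1,1,1,1,1]}}

```text
t: 16.77
eef_pos: [625.4, 61.3, 37.8]
tcp_rot: [-0.512, 1.571, -2.087]
ft_force: [-0.7, 0.7, 3.2]
opening: 0.436
```

Call:
{"method": "apply_moves", "body": {"offset": [[0,0,0.2],[0,0,0.6],[0,0,1.2],[0,0,1.9],[0,0,2.6],[0,0,3.3],[0,0,4],[0,0,4.6],[0,0,5],[-0.2,-0.2,5],[-0.7,-0.6,5],[-1.4,-1.2,5],[-2.2,-2,5],[-3.1,-2.8,5],[-4,-3.6,5],[-4.9,-4.4,5],[-5.7,-5.1,5],[-6.3,-5.6,5],[-6.7,-6,5],[-6.82,-6.1,5]], "yaw": [0,0,0,0,0,0,0,0,0,0,0,0,0,0,0,0,0,0,0,0], "jaw": [1,1,1,1,1,1,1,1,1,1,1,1,1,1,1,1,1,1,1,1]}}

```text
t: 19.27
eef_pos: [454.5, -91.7, 162.9]
tcp_rot: [-0.596, 1.571, -2.172]
ft_force: [1.1, 0.4, -1.2]
opening: 0.434
```

```bash
python3 - <<'E'
from h import *
c=cam('scene');cv2.imwrite(f'pics/s6.png',cv2.cvtColor(c['frame'],cv2.COLOR_RGB2BGR))
c=cam('wrist');cv2.imwrite(f'pics/w6.png',cv2.cvtColor(c['frame'],cv2.COLOR_RGB2BGR))
s=env.state();print(s['eef_pos'],s['ft_force'])
E
```

```text
[454.91775178 -91.28865529 162.8586457 ] [-0.06797488 -0.58733962 -0.9778204 ]
```

View pics/s6.png

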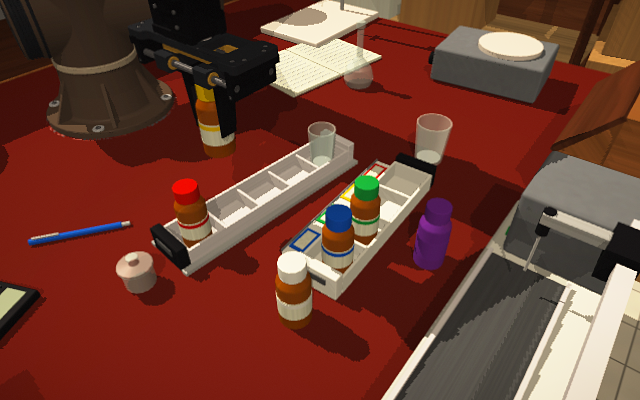

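Yellow is held upright over place 2 (scene (217,120)). Lowering.

Call:
{"method": "apply_moves", "body": {"offset": [[0,0,-0.5],[0,0,-1],[0,0,-1.5],[0,0,-2],[0,0,-2.5],[0,0,-3],[0,0,-3.5],[0,0,-4],[0,0,-4.4],[0,0,-4.7],[0,0,-4.85],[0,0,-4.93],[0,0,-4.97],[0,0,-5],[0,0,-5],[0,0,-5]], "yaw": [0,0,0,0,0,0,0,0,0,0,0,0,0,0,0,0], "jaw": [1,1,1,1,1,1,1,1,1,1,1,1,1,1,1,1]}}

```text
t: 21.38
eef_pos: [455.0, -91.3, 38.0]
tcp_rot: [1.017, 1.57, -0.558]
ft_force: [0.8, -0.6, -1.9]
opening: 0.435
```

```bash
python3 - <<'E'
from h import *
c=cam('scene');cv2.imwrite(f'pics/s7.png',cv2.cvtColor(c['frame'],cv2.COLOR_RGB2BGR)[50:300,60:380])
E
```

```text
(no output)
```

View pics/s7.png

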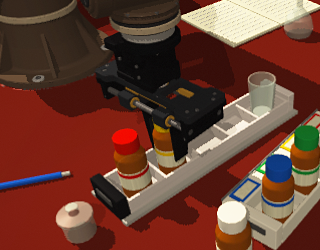

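Yellow is in place 2 with red undisturbed. Releasing and moving to green.

Call:
{"method": "apply_moves", "body": {"offset": [[0,0,0],[0,0,0],[0,0,0],[0,0,0],[0,0,0.4],[0,0,1],[0,0,2],[0,0,3],[0,0,4],[0,0,4.9],[0.7,0.35,4.9],[1.7,0.85,4.9],[2.9,1.45,4.9],[4.1,2.05,4.9],[5.3,2.65,4.9],[6.5,3.25,4.9],[7.13,3.59,4.9],[7.13,3.59,4.9],[7.13,3.59,4.9],[7.13,3.59,4.9]], "yaw": [0,0,0,0,0,0,0,0,0,0,0,0,0,0,0,0,0,0,0,0], "jaw": [-0.6,-0.6,-0.6,-0.6,-0.6,-0.6,-0.6,-0.6,-0.6,-0.6,-0.6,-0.6,-0.6,-0.6,-0.6,-0.6,-0.6,-0.6,-0.6,-0.6]}}

```text
t: 23.92
eef_pos: [632.7, -1.8, 160.4]
tcp_rot: [-0.659, 1.571, -2.235]
ft_force: [-1.1, -1.3, -0.6]
opening: 0.802
```

```bash
python3 - <<'E'
from h import *
c=cam('scene');cv2.imwrite(f'pics/s8.png',cv2.cvtColor(c['frame'],cv2.COLOR_RGB2BGR))
c=cam('wrist');cv2.imwrite(f'pics/w8.png',cv2.cvtColor(c['frame'],cv2.COLOR_RGB2BGR))
print(onz(c,[(322,209)],104))
E
```

```text
[[635.6062995    1.32439191 104.        ]]
```

View pics/s8.png

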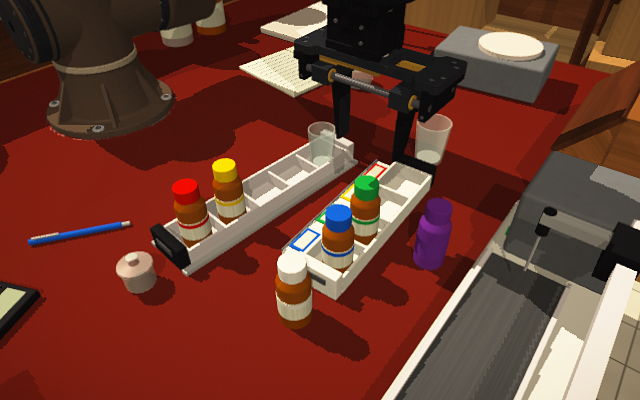

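View pics/w8.png

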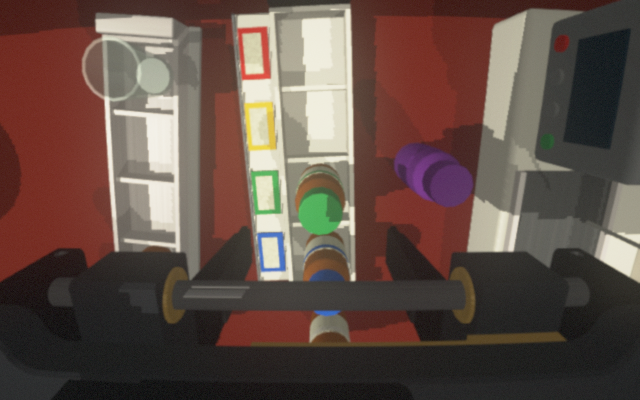

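Red and yellow are upright in the tray. The green cap is at (321,212), centred. Grasping it.

Call:
{"method": "apply_moves", "body": {"offset": [[0.03,0,-0.5],[0.03,0,-1],[0.03,0,-1.5],[0.03,0,-2],[0.03,0,-2.5],[0.03,0,-3],[0.03,0,-3.5],[0.03,0,-4],[0.03,0,-4.4],[0.03,0,-4.8],[0.03,0,-4.9],[0.03,0,-4.9],[0.03,0,-4.9],[0.03,0,-4.9],[0.03,0,-4.9],[0.03,0,-4.9],[0.03,0,-4.9],[0.03,0,-4.9],[0.03,0,-4.9],[0.03,0,-4.9]], "yaw": [0,0,0,0,0,0,0,0,0,0,0,0,0,0,0,0,0,0,0,0], "jaw": [-0.6,-0.6,-0.6,-0.6,-0.6,-0.6,-0.6,-0.6,-0.6,-0.6,-0.6,-0.6,1,1,1,1,1,1,1,1]}}

```text
t: 26.52
eef_pos: [633.7, -1.8, 38.2]
tcp_rot: [1.235, 1.57, -0.341]
ft_force: [-0.1, -0.2, 3.0]
opening: 0.436
```

Call:
{"method": "apply_moves", "body": {"offset": [[0,0,0.2],[0,0,0.6],[0,0,1.2],[0,0,1.9],[0,0,2.6],[0,0,3.3],[0,0,4],[0,0,4.6],[0,0,5],[-0.2,0,5],[-0.7,-0.1,5],[-1.4,-0.2,5],[-2.2,-0.3,5],[-3.1,-0.5,5],[-4,-0.6,5],[-4.9,-0.7,5],[-5.7,-0.9,5],[-6.3,-1,5],[-6.7,-1.03,5],[-6.88,-1.03,5]], "yaw": [0,0,0,0,0,0,0,0,0,0,0,0,0,0,0,0,0,0,0,0], "jaw": [1,1,1,1,1,1,1,1,1,1,1,1,1,1,1,1,1,1,1,1]}}

```text
t: 29.02
eef_pos: [461.4, -27.6, 163.3]
tcp_rot: [1.286, 1.57, -0.29]
ft_force: [-0.8, -0.4, -1.8]
opening: 0.437
```

```bash
python3 - <<'E'
from h import *
c=cam('scene');cv2.imwrite(f'pics/s9.png',cv2.cvtColor(c['frame'],cv2.COLOR_RGB2BGR))
s=env.state();print(s['eef_pos'],s['ft_force'])
E
```

```text
[461.13563519 -27.53297304 163.21548137] [-0.36136874  0.8952872  -1.81631025]
```

View pics/s9.png

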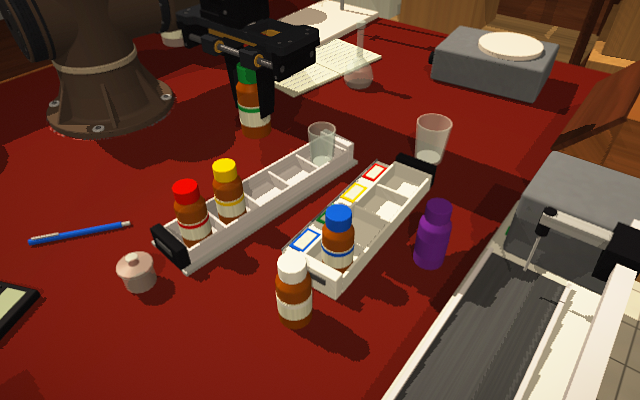

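Green is upright over place 3 (scene (253,100)). Lowering.

Call:
{"method": "apply_moves", "body": {"offset": [[0,0,-0.5],[0,0,-1],[0,0,-1.5],[0,0,-2],[0,0,-2.5],[0,0,-3],[0,0,-3.5],[0,0,-4],[0,0,-4.4],[0,0,-4.7],[0,0,-4.85],[0,0,-4.93],[0,0,-4.97],[0,0,-5],[0,0,-5],[0,0,-5]], "yaw": [0,0,0,0,0,0,0,0,0,0,0,0,0,0,0,0], "jaw": [1,1,1,1,1,1,1,1,1,1,1,1,1,1,1,1]}}

```text
t: 31.08
eef_pos: [461.2, -27.6, 38.3]
tcp_rot: [1.236, 1.57, -0.34]
ft_force: [0.2, -0.3, -1.7]
opening: 0.435
```

```bash
python3 - <<'E'
from h import *
c=cam('scene');cv2.imwrite(f'pics/s10.png',cv2.cvtColor(c['frame'],cv2.COLOR_RGB2BGR)[50:300,60:380])
E
```

```text
(no output)
```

View pics/s10.png

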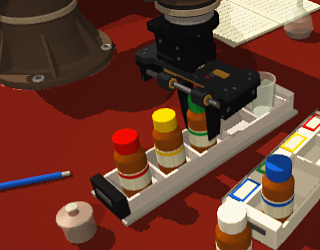

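Green is in place 3. Releasing and moving to blue.

Call:
{"method": "apply_moves", "body": {"offset": [[0,0,0],[0,0,0],[0,0,0],[0,0,0],[0,0,0.4],[0,0,1],[0,0,2],[0,0,3],[0,0,4],[0,0,4.9],[0.7,-0.2,4.9],[1.7,-0.4,4.9],[2.9,-0.7,4.9],[4.1,-1,4.9],[5.3,-1.3,4.9],[6.5,-1.6,4.9],[7.09,-1.78,4.9],[7.09,-1.78,4.9],[7.09,-1.78,4.9],[7.09,-1.78,4.9]], "yaw": [0,0,0,0,0,0,0,0,0,0,0,0,0,0,0,0,0,0,0,0], "jaw": [-0.6,-0.6,-0.6,-0.6,-0.6,-0.6,-0.6,-0.6,-0.6,-0.6,-0.6,-0.6,-0.6,-0.6,-0.6,-0.6,-0.6,-0.6,-0.6,-0.6]}}

```text
t: 33.62
eef_pos: [637.9, -71.8, 161.2]
tcp_rot: [1.24, 1.57, -0.336]
ft_force: [-0.9, -0.9, 1.2]
opening: 0.8
```

```bash
python3 - <<'E'
from h import *
c=cam('scene');cv2.imwrite(f'pics/s11.png',cv2.cvtColor(c['frame'],cv2.COLOR_RGB2BGR))
c=cam('wrist');cv2.imwrite(f'pics/w11.png',cv2.cvtColor(c['frame'],cv2.COLOR_RGB2BGR))
print(onz(c,[(322,209)],104))
E
```

```text
[[640.8242011  -68.90129337 104.        ]]
```

View pics/s11.png

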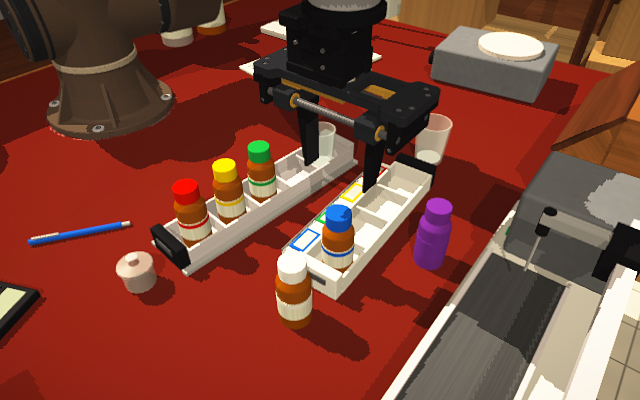

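View pics/w11.png

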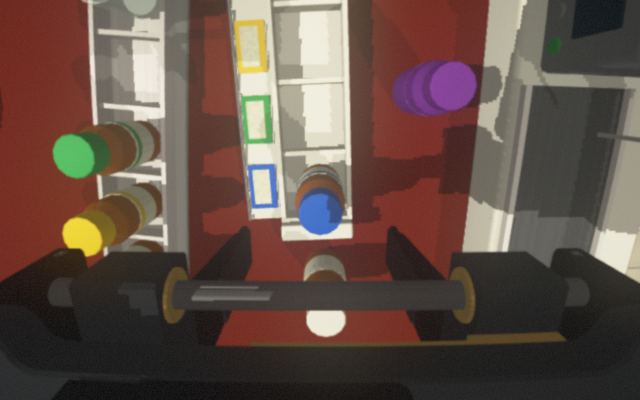

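Three bottles are upright in the tray, and the blue cap is at (321,212), centred. Grasping it.

Call:
{"method": "apply_moves", "body": {"offset": [[0.03,0,-0.5],[0.03,0,-1],[0.03,0,-1.5],[0.03,0,-2],[0.03,0,-2.5],[0.03,0,-3],[0.03,0,-3.5],[0.03,0,-4],[0.03,0,-4.4],[0.03,0,-4.8],[0.03,0,-4.93],[0.03,0,-4.93],[0.03,0,-4.93],[0.03,0,-4.93],[0.03,0,-4.93],[0.03,0,-4.93],[0.03,0,-4.93],[0.03,0,-4.93],[0.03,0,-4.93],[0.03,0,-4.93]], "yaw": [0,0,0,0,0,0,0,0,0,0,0,0,0,0,0,0,0,0,0,0], "jaw": [-0.6,-0.6,-0.6,-0.6,-0.6,-0.6,-0.6,-0.6,-0.6,-0.6,-0.6,-0.6,1,1,1,1,1,1,1,1]}}

```text
t: 36.22
eef_pos: [638.9, -71.9, 38.0]
tcp_rot: [1.27, 1.57, -0.306]
ft_force: [-0.1, 1.3, 2.2]
opening: 0.439
```

Call:
{"method": "apply_moves", "body": {"offset": [[0,0,0.2],[0,0,0.6],[0,0,1.2],[0,0,1.9],[0,0,2.6],[0,0,3.3],[0,0,4],[0,0,4.6],[0,0,5],[-0.2,0.1,5],[-0.7,0.4,5],[-1.4,0.9,5],[-2.2,1.4,5],[-3.1,2,5],[-4,2.5,5],[-4.9,3.1,5],[-5.7,3.6,5],[-6.3,4,5],[-6.7,4.2,5],[-6.82,4.32,5]], "yaw": [0,0,0,0,0,0,0,0,0,0,0,0,0,0,0,0,0,0,0,0], "jaw": [1,1,1,1,1,1,1,1,1,1,1,1,1,1,1,1,1,1,1,1]}}

```text
t: 38.72
eef_pos: [468.1, 36.3, 163.0]
tcp_rot: [1.27, 1.57, -0.306]
ft_force: [-0.2, 0.1, -1.8]
opening: 0.435
```

```bash
python3 - <<'E'
from h import *
c=cam('scene');cv2.imwrite(f'pics/s12.png',cv2.cvtColor(c['frame'],cv2.COLOR_RGB2BGR))
s=env.state();print(s['eef_pos'],s['ft_force'])
E
```

```text
[468.12001489  36.40218274 163.00473942] [-0.43220543  0.03815168 -1.83536787]
```

View pics/s12.png

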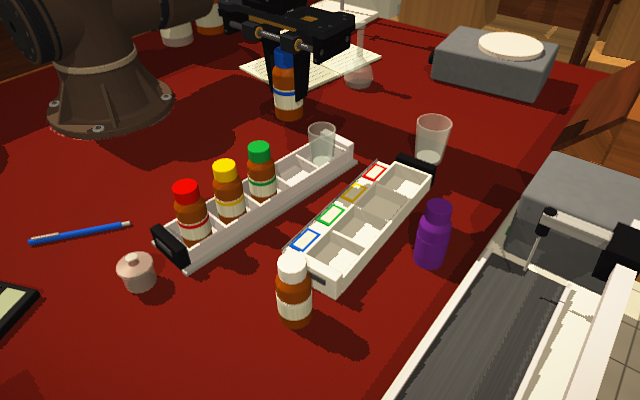

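Blue is upright over place 4 (scene (288,88)). Lowering.

Call:
{"method": "apply_moves", "body": {"offset": [[0,0,-0.5],[0,0,-1],[0,0,-1.5],[0,0,-2],[0,0,-2.5],[0,0,-3],[0,0,-3.5],[0,0,-4],[0,0,-4.4],[0,0,-4.7],[0,0,-4.85],[0,0,-4.93],[0,0,-4.97],[0,0,-5],[0,0,-5],[0,0,-5]], "yaw": [0,0,0,0,0,0,0,0,0,0,0,0,0,0,0,0], "jaw": [1,1,1,1,1,1,1,1,1,1,1,1,1,1,1,1]}}

```text
t: 40.78
eef_pos: [468.2, 36.4, 38.1]
tcp_rot: [1.344, 1.57, -0.232]
ft_force: [-0.8, 0.2, -1.4]
opening: 0.438
```

```bash
python3 - <<'E'
from h import *
c=cam('scene');cv2.imwrite(f'pics/s13.png',cv2.cvtColor(c['frame'],cv2.COLOR_RGB2BGR)[50:300,60:380])
E
```

```text
(no output)
```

View pics/s13.png

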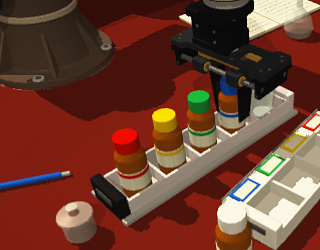

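Blue is seated in place 4. Releasing and retreating out of the top camera's view.

Call:
{"method": "apply_moves", "body": {"offset": [[0,0,0],[0,0,0],[0,0,0],[0,0,0],[0,0,0.4],[0,0,1],[0,0,2],[0,0,3],[0,0,4],[0,0,5],[0,0,6],[0,0,7],[0,-1,7],[0,-3,7],[0,-5,7],[0,-7,7],[0,-9,7],[0,-11,7],[0,-13,7],[0,-15,7]], "yaw": [0,0,0,0,0,0,0,0,0,0,0,0,0,0,0,0,0,0,0,0], "jaw": [-0.6,-0.6,-0.6,-0.6,-0.6,-0.6,-0.6,-0.6,-0.6,-0.6,-0.6,-0.6,-0.6,-0.6,-0.6,-0.6,-0.6,-0.6,-0.6,-0.6]}}

```text
t: 43.32
eef_pos: [467.8, -340.2, 213.9]
tcp_rot: [1.232, 1.569, -0.344]
ft_force: [0.6, -0.1, -0.1]
opening: 0.801
```

Call:
{"method": "apply_moves", "body": {"offset": [[0,-2,0],[0,-3,0],[0,-4,0],[0,-4,0],[0,-4,0],[0,-4,0],[0,-4,0]], "yaw": [0,0,0,0,0,0,0], "jaw": [-0.6,-0.6,-0.6,-0.6,-0.6,-0.6,-0.6]}}

```text
t: 44.2
eef_pos: [468.0, -439.5, 214.3]
tcp_rot: [1.182, 1.569, -0.394]
ft_force: [-0.0, -0.0, -0.9]
opening: 0.798
```

```bash
python3 - <<'E'
from h import *
for n in('top','scene'):
    c=cam(n);f=cv2.cvtColor(c['frame'],cv2.COLOR_RGB2BGR);cv2.imwrite(f'pics/{n}14.png',f)
    if n=='top':cv2.imwrite('pics/c14.png',cv2.resize(f[220:340,215:475],None,fx=3,fy=3,interpolation=cv2.INTER_CUBIC))
E
```

```text
(no output)
```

View pics/c14.png

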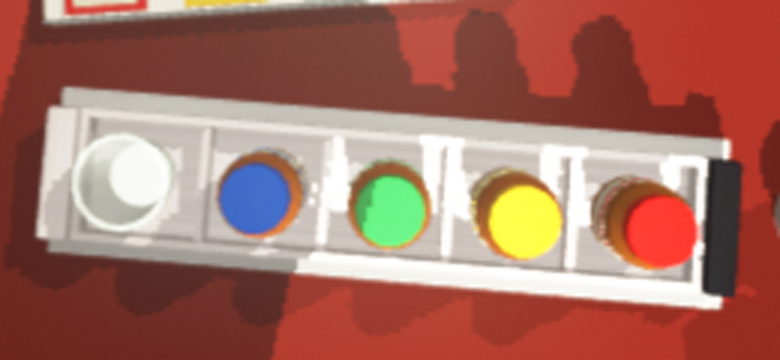

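View pics/scene14.png

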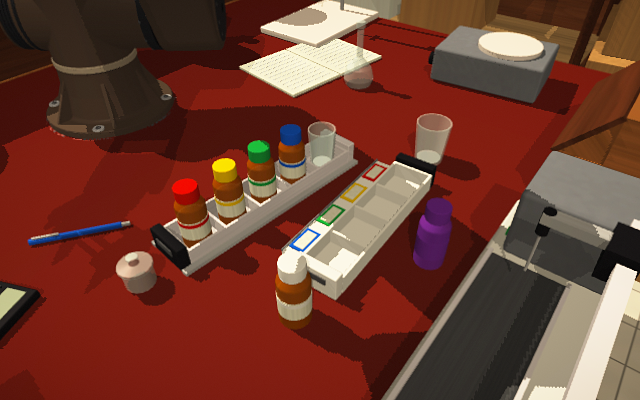

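All four are upright in the tray. In the crop, the caps are blue (257,199), green (390,212), yellow (525,222) and red (661,231). I'll measure them in the tray frame.

```bash
python3 - <<'E'
from h import *
t=cam('top');s=cam('scene')
C=np.array([[661,231],[525,222],[390,212],[257,199]])/3+[215,220]
a=np.radians(-5.92);Rt=np.array([[np.cos(a),-np.sin(a)],[np.sin(a),np.cos(a)]])
w=onz(t,C,104)[:,:2];print(w.round(1),((w-[460.7,-27.6])@Rt-[[0,-128],[0,-64],[0,0],[0,64]]).round(1))
for p,b in zip(C,[(186,187),(224.5,166),(259.5,147.5),(291,131)]):q,e=two(t,p,s,b);print(q.round(1),round(e,1))
print(env.state()['qvel'].round(3));env.job_done()
E
```

```text
[[ 447.8 -154.3]
 [ 453.4  -91.9]
 [ 459.4  -29.6]
 [ 466.9   32.4]] [[ 0.2  0.7]
 [-0.7 -0.7]
 [-1.1 -2.1]
 [-0.1 -3.7]]
[ 448.2 -153.9  101.8] 2.0
[454.  -91.2 101.9] 2.5
[460.5 -28.3 101.6] 3.5
[468.   33.8 101.7] 3.6
[-0.002  0.003 -0.001  0.001 -0.002 -0.001]
the job is handed in; nothing more can be done
```

I moved all four bottles into the tray in rack order and handed the job in at about 44 s. Counted from the black end, they stand red, yellow, green, blue. I gripped each by its glass body, lifted it upright, lowered it slowly to the tray floor and then released it.

- **Position:** the last top-camera check put every bottle within about 4 mm of the middle of its place, against a 15 mm limit. Blue was furthest off, at -3.7 mm along the row.
- **Height:** the two-camera cap heights came out near 102 mm against an expected 104 mm. All four bottles agreed with each other, so they look to be standing on the floor of their places.
- **Upright and clear:** all four looked upright in the scene view, and the gripper was well clear of everything and at rest.

**Disagreements:** the cameras differed by about 2–4 mm from view to view, and I averaged the views when aligning the grasps. Wrist-force readings were noisy by 1–3 N, so I judged contact with the floor by height rather than force. No check failed.

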